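# Free the bearing-ball tray and hold it level over the pivot housing

## Robot

A 7-joint arm with a two-finger parallel gripper is mounted at the origin on the work surface. World frame = base frame: x ahead of the robot, y to its left, z up, the work surface at z = 0. Lengths are in m, angles in rad, forces in N, time in s.
With the tool pointing down it reaches from about 0.35 to 0.9 m from the base axis. Payload 8.1 kg.
Tool frame: the origin (TCP) lies on the centre line of the jaws, within the pads' length; the fingertips stand 14 mm ahead of it and the grasp point (between the pads) lies 5 mm behind it (arm.tip_reach is the distance from the TCP to the fingertips, in m); z points along the fingers, y is the direction in which the jaws open and shut (so a half turn about z gives the same grasp; the last joint's range is limited). The gripper opens to 92 mm and grips with 3 to 60 N. Pads are 19 mm wide; open, the fingers measure 130 mm over their backs; the gripper's body (75 mm by 190 mm) begins 47 mm behind the grasp point.
Start: joints at [-1.304, 0.434, 0.025, 1.573, -0.012, 1.134, -0.075], TCP at [0.226, 0.583, 0.218] pointing down, gripper open.
Joint ranges: [-2.62, 2.62], [-0.44, 2.09], [-1.27, 1.32], [0.08, 2.57], [-1.32, 4.46], [0.12, 2], [-2.74, 2.74]. Speed limits (rad/s): [2.22, 2.22, 3.01, 3.01, 3.14, 3.14, 3.14].

## Interface

Orientations are given as a rotation vector (axis times angle).
In Python, from cell import sensors, vision, arm, nets gives the robot as it stands.
- The arm moves only by the shell command python3 -m handwheel 'ROWS' [FORCE]. ROWS is JSON, a list of rows, each an object of numbers: "tx", "ty", "tz": the shift along the tool's x, y, z in cm; "wx", "wy", "wz": the turn, a rotation vector about the tool's x, y, z in degrees; "claw": the opening, from 0 (shut) to 1 (fully open). A call has 1 to 12 rows; each row is the pose to reach, as a shift and turn from the pose commanded when the call began, along the tool's axes at that moment; what a row does not reach only later rows make up. A row lasts 1/12 s, in which the tool goes at most 41.7 mm and 7.16 degrees, less where a joint would pass 70% of its speed; a pose out of reach is approached as far as the arm can. A call with a gripper value outside its range is refused whole. The fingers move at their own pace and stop on an object; FORCE is the grip in N (left out, the last holds). Time passes only in rows, so rows that repeat a pose let the fingers close. It gives the time, the measured TCP pose, the force and the opening at its end, in the units of the state.
- sensors.observe(): the state, without advancing time (a new reading comes with each control period).
- vision.get_image(name): name is "side" or "top" or "wrist"; returns (picture, depth): 480x640x3 uint8, blue, green, red; 480x640 float32, m along the optical axis (not along the pixel's ray), 0 where there is no reading.
- vision.camera_model(name): a dict with "K" (3x3 intrinsics, pixels), "xyz" and "attitude" of the camera in the world; the wrist camera has in their place "hand_eye" (4x4, takes a point from camera to tool coordinates, whose origin is the TCP and whose axes are the flange's). Camera axes: x right, y down, z forward; pixel columns grow to the right and rows downward; lengths in m; the calibration is good to about 2 mm. A picture is of the moment at which its call begins: read the wrist's pose just before it. camera_model takes no time and is no camera call.
- arm.sign_off(): hands the job in, once; it reports no verdict.
Trained networks look in the newest picture that a camera, given by its name, has taken for a name from the list of things; names that differ only in an ending like _2 or _b are one class to them, and where a whole thing is asked for, a point or a joint stands for the part that bears it (a point fixed in the world has none). Each returns a list of dicts, best first, with "score" (0 to 1); they miss things now and then, are a little off and sometimes report something else, mostly with a low value. They report only what shows in the picture. A call takes as long as a camera call. They do not tell look-alikes from the thing itself.
- nets.cut_out(label, camera): "region" (480x640 bool, what is visible of it) and "uv" ([column, row] in pixels, amid what is visible of it).
The state is a dict: "clock": time; "joints": joint angles; "dq": joint speeds; "joint_efforts": joint torques, N m; "position": TCP position; "ee_rot": TCP orientation; "force": force on the tool from outside, world axes, zero at the start; "ft_torque": the same for the moment, N m; "width": opening from 0.0 (shut) to 1.0 (fully open).
Only numpy, scipy, OpenCV 4.12 (cv2) and the standard library are available. Lean on these libraries where they do the work, as an engineer would, in place of code of your own. Each camera call takes 0.05 s, during which the arm holds its last target.

## Task

Turn both black bar knobs of the cradle clockwise to their end stops so that their clamp arms swing off the tray, then lift the tray out by its upright black grip, keeping it near level so that the loose steel ball stays in its pocket. Carry it over to the upright pipe with the flange foot and finish while still holding it in the gripper: level and still, with the ball pocket centred over the pipe's open mouth and the tray's underside roughly 6 cm above it, not touching the pipe. Leave everything else on the table where it stands.

Things in the scene. Friction and masses are not known exactly. Their poses are not given: they have to be found in the camera images.
- cradle: Fixed steel cradle on the table, plate 110 x 270 mm. Origin: centre of its underside, on the table (height 0). Its y axis runs along its long side, z up. The tray lies on it with its underside 15 mm above the table. A clamp stands at each end, its vertical axis 110 mm from the cradle's centre: clamp_pocket at +y, clamp_weight at -y.
- clamp_pocket (a joint): Turn of the clamp at the cradle's +y end (by the tray's pocket), rad, clockwise seen from above is positive. 0: the arm points straight over the tray; 1.40: end stop, arm swung clear of the tray. Starts anywhere from 0 to 0.3, held by light friction (about 0.06 N m), stays where it is left. Below about 0.9 the arm still lies over the tray's edge and blocks it.
- clamp_weight (a joint): The same for the clamp at the cradle's -y end (by the tray's balance bar); also clockwise, 0 to 1.40 rad.
- clamp_pocket_grip (a point): Centre of that clamp's black bar knob, on the turning axis, 61 mm above the table. The bar is 50 mm long along this point's y axis (which turns with the knob), 14 mm wide along x, 26 mm tall (48 to 74 mm above the table). Below it, a 14 mm spindle and the steel clamp arm, 14 mm wide, whose top is 32 mm above the table and which reaches 40 mm from the axis, parallel to the bar. Grip across the 14 mm width and turn about the vertical.
- clamp_weight_grip (a point): The same for the other clamp's bar knob, 61 mm above the table, bar along this point's y axis.
- tray_grip (a point): Centre of the tray's upright grip: a black block 14 mm wide along this point's x axis, 36 mm long along y, 30 mm tall, its centre 63 mm above the tray's underside, on a 12 mm post in the middle of the tray. The axes are the tray's; z is the tray's up. The tray is an aluminium plate 90 (x) x 160 (y) x 6 mm with a raised round pocket at +y and a low steel balance bar (60 x 18 x 14 mm) at -y; tray and ball weigh about 0.4 to 0.55 kg together and balance near the grip.
- tray_pocket (a point): Centre of the pocket's floor, 42 mm from the grip along the tray's +y and 7.5 mm above the tray's underside. The pocket is round, 40 mm inside and 52 mm outside, with a dark floor, its rim 4 mm above its floor: the ball would roll out at about 40 degrees of tilt or by a jolt.
- tray_rest (a point): Where the ball's centre is when the ball rests in the middle of the pocket: 15 mm above the pocket floor.
- ball_center (a point): Centre of the loose steel ball, 30 mm across, 110 g; it may roll some 9 mm about in the pocket. Its top is 38 mm above the tray's underside.
- tray: The tray itself; origin at the centre of its underside, right below the grip (grasp by point tray_grip).
- housing_mouth (a point): Centre of the open mouth of the pivot housing, 90 mm above the table, z up. The housing is a fixed upright steel pipe, 64 mm across, on a bolted round flange 110 mm across and 10 mm thick.
- housing: The same fixed pivot housing; origin at the centre of its underside.
- square: Bystander, loose, to be left alone: flat L-shaped steel square, 70 x 60 x 16 mm, lying. Origin: centre of its underside.
- pliers: Bystander, loose, to be left alone: pliers lying flat, about 150 mm long, 20 mm high. Origin: centre of its underside.
- wash_bottle: Bystander, loose, to be left alone: upright white bottle, 68 mm across, 150 mm tall. Origin: centre of its underside.
- offcut: Bystander, loose, to be left alone: short plain tube standing upright without a flange, 48 mm across, 60 mm tall. Origin: centre of its underside.
- coupons: Bystander, loose, to be left alone: flat steel plate 90 x 60 x 12 mm. Origin: centre of its underside.
- wire_brush: Bystander, loose, to be left alone: hand brush lying flat. Origin: centre of its underside.
- vblock: Bystander, loose, to be left alone: steel block with a groove on top, 70 x 50 x 40 mm. Origin: centre of its underside.
Not all that is in view belongs to the job. What is shaped like the housing but blue or orange is not meant.

How it is judged:
On the way, in this order (a step that is already met when the one before it is completed fails the run):
1. both clamp knobs are turned to their end stops while the tray still lies in the cradle (value of joint each of clamp_pocket, clamp_weight above 1.25 rad and z of tray_grip in the frame of cradle below 0.085 m), for 0.2 s.
2. the tray is lifted clear of the cradle with the ball in its pocket (z of tray_grip in the frame of cradle above 0.12 m and distance between ball_center and tray_rest below 0.02 m), for 0.2 s.
At the end, for the whole second after the job is handed in: Both knobs within 0.15 rad of their stops; tray held in the fingers, under 3 cm/s, within 0.12 rad of level, not touching the housing; pocket centre within 25 mm of the housing axis, pocket floor 30 to 120 mm above its mouth; ball in the pocket (value of joint each of clamp_pocket, clamp_weight above 1.25 rad and distance between ball_center and tray_rest below 0.02 m and horizontal distance between tray_pocket and housing_mouth below 0.025 m and z of tray_pocket in the frame of housing_mouth between 0.03 and 0.12 m and angle between tray_grip's own z axis and vertical below 0.12 rad and linear speed of tray below 0.03 m/s and contact force between tray and the fingers above 1 N and contact force between tray and housing below 0.1 N); the arm keeps its last pose, push and grip.
It fails at once if the ball left the tray's pocket (distance between ball_center and tray_rest above 0.025 m).
It fails at once if the tray was tipped by more than 0.4 rad (angle between tray_grip's own z axis and vertical above 0.4 rad).
It fails at once if another thing on the table was displaced by more than 4 cm (distance of any of square, pliers, wash_bottle, offcut, coupons, wire_brush, vblock from where it was at the start of the episode above 0.04 m).
It also fails if it takes over 72 s, if anything falls off the work surface, if the arm or the gripper's body presses on something with over 40 N, if the wrist force passes 120 N, or if a joint passes its speed limit or range.

## Working session

There is one attempt and no reset: what is moved stays moved. The work goes in short steps, Python scripts to look and compute and a shell command to move; the robot and the scene stay as the last step left them, time stands still between calls to the robot, and variables do not carry over. Pictures are saved under pics/ and viewed, and the job is handed in when it is done.

```bash
ls; mkdir -p pics
cat > h.py <<'E'
import numpy as np, cv2, json
from cell import sensors, vision, arm, nets
from scipy.spatial.transform import Rotation as R
def T_cam(name, st=None):
    m=vision.camera_model(name)
    if 'hand_eye' in m:
        st=st or sensors.observe()
        T=np.eye(4);T[:3,:3]=R.from_rotvec(st['ee_rot']).as_matrix();T[:3,3]=st['position']
        return np.array(m['K']),T@np.array(m['hand_eye'])
    T=np.eye(4);a=np.array(m['attitude'],float)
    T[:3,:3]=a if a.shape==(3,3) else R.from_rotvec(a).as_matrix()
    T[:3,3]=m['xyz'];return np.array(m['K']),T
def cloud(name,depth,K,T):
    v,u=np.mgrid[0:480,0:640]
    p=np.stack([(u-K[0,2])/K[0,0]*depth,(v-K[1,2])/K[1,1]*depth,depth],-1)
    return p@T[:3,:3].T+T[:3,3]
def grab(name,tag=None):
    st=sensors.observe();K,T=T_cam(name,st)
    im,d=vision.get_image(name)
    if tag: cv2.imwrite(f'pics/{tag}.png',im)
    P=cloud(name,d,K,T);P[d<=0]=np.nan
    return im,d,P,K,T
E
python3 - <<'E'
from h import *
for n in ['top','side','wrist']: print(vision.camera_model(n))
print(sensors.observe())
for n in ['top','side','wrist']:
    im,d,P,K,T=grab(n,n+'0')
    np.savez(f'/tmp/{n}0.npz',im=im,d=d,P=P,K=K,T=T)
E
```

```text
pics
{'K': array([[493.08762157,   0.        , 312.3879414 ],
       [  0.        , 493.08762157, 234.75935848],
       [  0.        ,   0.        ,   1.        ]]), 'xyz': array([ 0.28444853, -0.03239325,  1.40914569]), 'attitude': array([-2.08453858,  2.13760839, -0.22038235])}
{'K': array([[499.52160654,   0.        , 316.81976441],
       [  0.        , 499.52160654, 236.21162518],
       [  0.        ,   0.        ,   1.        ]]), 'xyz': array([0.4552845 , 0.74054528, 1.05627091]), 'attitude': array([-0.19492167,  2.8984542 , -1.01935606])}
{'K': array([[350.60055231,   0.        , 318.20230792],
       [  0.        , 350.60055231, 237.2859382 ],
       [  0.        ,   0.        ,   1.        ]]), 'hand_eye': array([[ 1.31668200e-03, -9.56877634e-01, -2.90488312e-01,
         7.93602531e-02],
       [ 9.99998954e-01,  1.08615725e-03,  9.54809645e-04,
        -7.99136330e-04],
       [-5.98120009e-04, -2.90489266e-01,  9.56878064e-01,
        -1.67486777e-01],
       [ 0.00000000e+00,  0.00000000e+00,  0.00000000e+00,
         1.00000000e+00]])}
{'clock': 0.0, 'joints': array([-1.30358148,  0.4352406 ,  0.02497338,  1.57409135, -0.011564  ,
        1.13399516, -0.07509736]), 'dq': array([ 8.44098761e-04,  2.27619543e-03, -1.02612657e-03, -1.38983190e-03,
       -3.31875130e-04,  5.69147606e-07,  6.54981948e-04]), 'joint_efforts': array([-2.32982835e-03, -6.67852306e+01,  9.83619355e-01, -3.14472306e+01,
       -6.07019663e-02,  4.29723586e-02,  1.41685241e-04]), 'position': array([0.22577907, 0.58223316, 0.21683628]), 'ee_rot': array([-5.77658240e-01, -3.08790833e+00,  2.49128018e-03]), 'force': array([ 0.32437773, -0.70421848, -0.52008009]), 'ft_torque': array([0.03426273, 0.04042962, 0.01515056]), 'width': 0.9978598915166602}
```

View pics/top0.png

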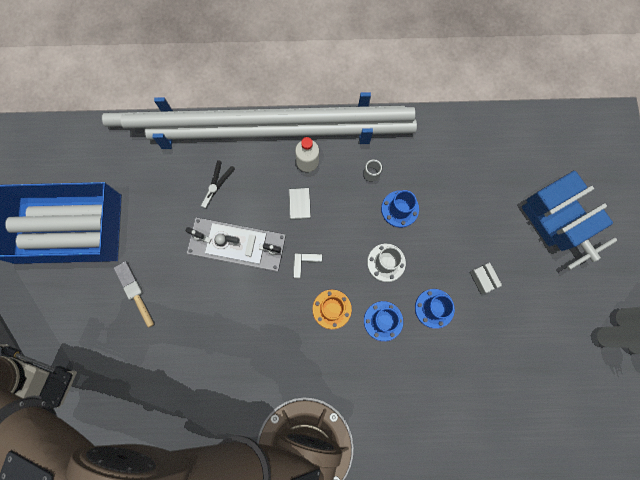

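View pics/side0.png

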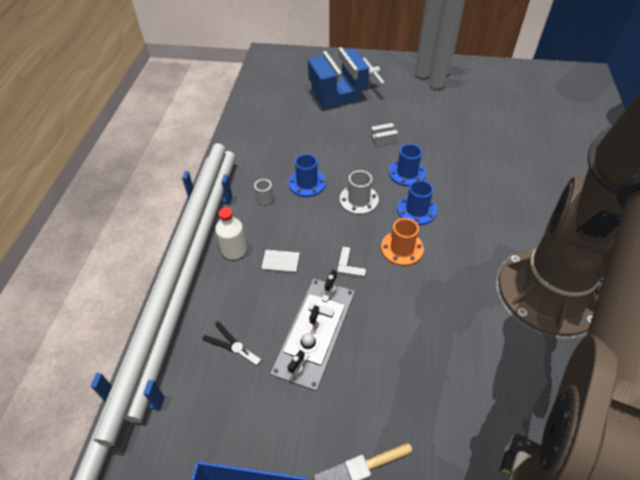

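View pics/wrist0.png

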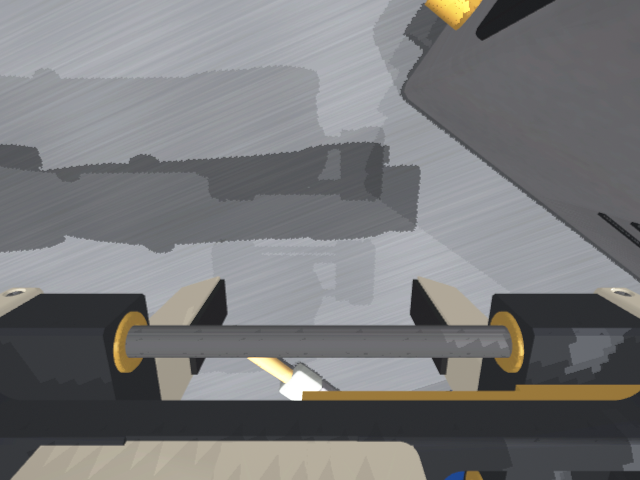

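The top view shows the cradle at (237,244) with the ball at (221,240), the knobs at about (195,233) and (270,247), and the white flanged pipe at (387,262). Next I'll measure these.

Run:
```python
from h import *
for cam in ['top','side']:
    im,d,P,K,T=grab(cam)
    big=im.copy()
    for l in ['cradle','clamp_pocket_grip','tray_grip','ball_center','tray_pocket','housing','clamp_weight_grip']:
        for r in nets.cut_out(l,cam)[:3]:
            m=r['region']; p=P[m]; p=p[~np.isnan(p[:,0])]
            print(cam,l,round(r['score'],2),np.round(r['uv'],1),m.sum(),'med',np.round(np.median(p,0),4),'zmax',np.round(np.percentile(p[:,2],[5,95]),3))
    np.savez(f'/tmp/{cam}1.npz',im=im,d=d,P=P)
    if cam=='top': c=im[200:300,170:420]; c=cv2.resize(c,None,fx=3.2,fy=3.2,interpolation=cv2.INTER_CUBIC)
    else: c=cv2.resize(im[150:400,250:420],None,fx=2.4,fy=2.4,interpolation=cv2.INTER_CUBIC)
    cv2.imwrite(f'pics/{cam}1c.png',c)
```

```text
top cradle 0.75 [256.5 248.3] 1769 med [0.5537 0.1625 0.0111] zmax [0.005 0.075]
top clamp_pocket_grip 0.7 [236.1 246. ] 1555 med [0.5557 0.181  0.0231] zmax [0.018 0.078]
top clamp_pocket_grip 0.67 [199.5 234.9] 164 med [0.5777 0.2872 0.0709] zmax [0.028 0.079]
top clamp_pocket_grip 0.19 [308.7 156.5] 605 med [ 0.7917 -0.0258  0.1037] zmax [0.028 0.153]
top tray_grip 0.9 [236.1 245.3] 1633 med [0.5556 0.1809 0.0231] zmax [0.017 0.075]
top tray_grip 0.62 [299.  203.9] 627 med [0.6745 0.0012 0.0132] zmax [0.007 0.018]
top tray_grip 0.39 [214.  183.5] 331 med [0.7425 0.2493 0.0144] zmax [0.009 0.02 ]
top ball_center 0.45 [220.  239.5] 71 med [0.5674 0.2266 0.0491] zmax [0.043 0.054]
top ball_center 0.44 [237.4 245.9] 1583 med [0.5556 0.1814 0.0232] zmax [0.018 0.076]
top ball_center 0.4 [384.3 258.4] 1162 med [ 0.4921 -0.2408  0.0144] zmax [0.007 0.091]
top tray_pocket 0.65 [238.2 244.4] 1602 med [0.5562 0.1807 0.0231] zmax [0.018 0.075]
top housing 0.86 [397.9 207.7] 1118 med [ 0.6485 -0.2906  0.0156] zmax [0.007 0.091]
top housing 0.84 [434.5 309.6] 1252 med [ 0.3601 -0.3688  0.0142]
[... 715 characters left out ...]

side ball_center 0.5 [307.8 338.7] 113 med [0.567  0.2326 0.0478] zmax [0.04  0.052]
side ball_center 0.47 [327.5 285. ] 275 med [0.5346 0.09   0.0582] zmax [0.024 0.075]
side tray_pocket 0.89 [314.1 330.4] 2158 med [0.5529 0.1919 0.0212] zmax [0.017 0.081]
side housing 0.8 [303.1 180.3] 1203 med [ 0.648  -0.2736  0.0283] zmax [0.002 0.087]
side housing 0.69 [411.2 167. ] 1056 med [ 0.3624 -0.3514  0.0391] zmax [0.006 0.087]
side housing 0.68 [405.6 247.4] 1461 med [ 0.3653 -0.0634  0.0285] zmax [0.006 0.088]
side clamp_weight_grip 0.81 [328.9 287.1] 272 med [0.5345 0.0902 0.0581] zmax [0.025 0.075]
side clamp_weight_grip 0.42 [356.3 464.5] 1455 med [0.4258 0.4727 0.0174] zmax [0.    0.021]
```

View pics/top1c.png

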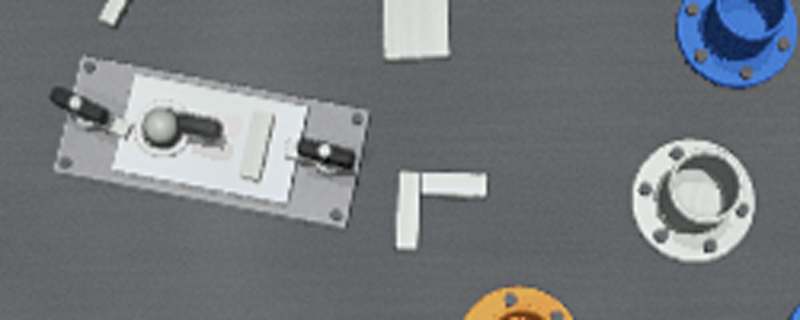

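View pics/side1c.png

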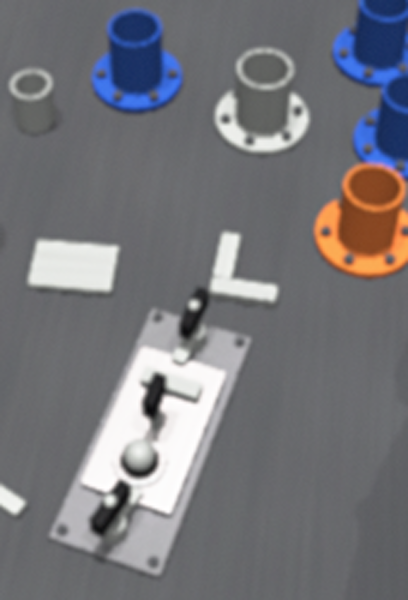

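Run:
```python
from h import *
from scipy import ndimage
for cam in ['top','side']:
    z=np.load(f'/tmp/{cam}1.npz');P=z['P'];im=z['im']
    def blob(m,name):
        lab,n=ndimage.label(m,np.ones((3,3)))
        for i in range(1,n+1):
            q=P[lab==i]
            if len(q)<12: continue
            r=cv2.minAreaRect((q[:,:2]*1000).astype(np.float32))
            w,V=np.linalg.eigh(np.cov(q[:,:2].T)); a=np.degrees(np.arctan2(V[1,1],V[0,1]))
            print(cam,name,len(q),'mean',np.round(q.mean(0),4),'rectc',np.round(r[0],1),'size',np.round(r[1],1),'ang',round(a,1))
    box=(P[...,0]>.45)&(P[...,0]<.66)&(P[...,1]>0.03)&(P[...,1]<.34)
    blob(box&(P[...,2]>.060)&(P[...,2]<.1),'tops')
    blob(box&(P[...,2]>.014)&(P[...,2]<.026),'tray')
    blob(box&(P[...,2]>.036)&(P[...,2]<.058)&(im.min(-1)>110),'ball')
    m=box&(P[...,2]>.004)&(P[...,2]<.1);blob(m,'cradle')
    box=(P[...,0]>.40)&(P[...,0]<.58)&(P[...,1]>-.34)&(P[...,1]<-.15)
    m=box&(P[...,2]>.08);blob(m,'rim')
    q=P[m]; 
    A=np.c_[2*q[:,:2],np.ones(len(q))];s=np.linalg.lstsq(A,(q[:,:2]**2).sum(1),rcond=None)[0];print('circ',s[:2],np.sqrt(s[2]+s[0]**2+s[1]**2))
    m=box&(P[...,2]>.005)&(P[...,2]<.02);blob(m,'flange')
    q=P[box&(P[...,2]<.003)];print('table z',np.nanmedian(q[:,2]))
```

```text
top tops 98 mean [0.5828 0.292  0.0744] rectc [583.7 292.9] size [49.  13.7] ang 64.9
top tops 88 mean [0.5588 0.1854 0.0896] rectc [560.6 186.2] size [36.2 14.8] ang 79.5
top tops 102 mean [0.5357 0.0782 0.0741] rectc [536.8  78.8] size [50.2 14.8] ang 73.8
top tray 1181 mean [0.5588 0.1867 0.0216] rectc [561.4 187.5] size [173.8  96.9] ang 77.0
top tray 12 mean [0.5419 0.3191 0.0156] rectc [541.5 319.5] size [ 8.5 14. ] ang 124.3
top tray 12 mean [0.527  0.0785 0.0205] rectc [527.4  80.3] size [25.9  5.9] ang 85.1
top ball 81 mean [0.5685 0.2266 0.0485] rectc [569.8 227.2] size [26.6 27.2] ang 179.9
top ball 41 mean [0.5635 0.1384 0.0381] rectc [563.2 141. ] size [17.3 31.8] ang 163.1
top ball 39 mean [0.534  0.1477 0.0388] rectc [535.8 147. ] size [16.5 30.6] ang -177.9
top cradle 12 mean [0.6476 0.2006 0.0056] rectc [646.9 202.2] size [ 8.8 23.3] ang 160.6
top cradle 3591 mean [0.5576 0.1846 0.0234] rectc [562.7 195.2] size [298.9 137.9] ang 77.6
top rim 134 mean [ 0.4956 -0.2444  0.0894] rectc [ 495.3 -244.7] size [60.7 62.8] ang 128.1
circ [ 0.49510878 -0.24413831] 0.0298646354
[... 518 characters left out ...]
259 0.0867 0.0194] rectc [525.6  86.2] size [17.   4.6] ang 52.3
side tray 1781 mean [0.5571 0.1937 0.0205] rectc [558.3 186.8] size [163.9  91.1] ang 76.7
side tray 24 mean [0.577  0.3029 0.0201] rectc [576.1 301.7] size [22.5  8. ] ang -144.0
side ball 122 mean [0.5663 0.231  0.0468] rectc [566.6 229.8] size [27.2 25.8] ang -170.2
side cradle 4966 mean [0.5573 0.2013 0.0228] rectc [559.3 187.6] size [271.6 113.6] ang 77.3
side rim 164 mean [ 0.4917 -0.2432  0.0861] rectc [ 491.8 -243.7] size [65.  64.1] ang 93.7
circ [ 0.49322614 -0.24265435] 0.02982584326017795
side flange 482 mean [ 0.4923 -0.2254  0.0101] rectc [ 491.7 -235.1] size [106.1  95.6] ang -179.5
table z -0.0011261762629930505
```

```bash
cat >> h.py <<'E'
def to(x,y,z,bear):
    """tool deltas to reach TCP xyz with tool pointing straight down, tool y at bearing deg"""
    st=sensors.observe();R0=R.from_rotvec(st['ee_rot']);p=np.array(st['position'])
    b=np.radians(bear);yv=np.array([np.cos(b),np.sin(b),0]);zv=np.array([0,0,-1.]);xv=np.cross(yv,zv)
    Rt=R.from_matrix(np.c_[xv,yv,zv])
    cy=R0.as_matrix()[:,1]
    print('clock',round(st['clock'],2),'p',np.round(p,4),'bear',round(np.degrees(np.arctan2(cy[1],cy[0])),2),'tilt',round(np.degrees(np.arccos(-R0.as_matrix()[2,2])),2),'F',np.round(st['force'],1),'w',round(st['width'],3))
    print('t cm',np.round(R0.inv().apply(np.array([x,y,z])-p)*100,2),'w deg',np.round(np.degrees((R0.inv()*Rt).as_rotvec()),2))
E
python3 -c "
from h import *
to(.5828,.294,.2168,-25)
to(.5828,.294,.2168,155)"
```

```text
clock 0.95 p [0.2259 0.5828 0.2177] bear 68.81 tilt 0.01 F [ 0.5 -0.4 -0.8] w 0.999
t cm [-43.71 -14.02   0.09] w deg [ 0.   -0.   93.81]
clock 0.95 p [0.2259 0.5828 0.2177] bear 68.81 tilt 0.01 F [ 0.5 -0.4 -0.8] w 0.999
t cm [-43.71 -14.02   0.09] w deg [  0.     0.   -86.19]
```

```bash
python3 -m handwheel '[{"tx":-4,"ty":-1.3,"wz":7,"claw":0.6},{"tx":-8,"ty":-2.6,"wz":14,"claw":0.6},{"tx":-12,"ty":-3.9,"wz":21,"claw":0.6},{"tx":-16,"ty":-5.2,"wz":28,"claw":0.6},{"tx":-20,"ty":-6.5,"wz":35,"claw":0.6},{"tx":-24,"ty":-7.8,"wz":42,"claw":0.6},{"tx":-28,"ty":-9.1,"wz":49,"claw":0.6},{"tx":-32,"ty":-10.4,"wz":56,"claw":0.6},{"tx":-36,"ty":-11.7,"wz":63,"claw":0.6},{"tx":-39,"ty":-12.7,"wz":70,"claw":0.6},{"tx":-42,"ty":-13.5,"wz":77,"claw":0.6},{"tx":-43.7,"ty":-14,"wz":84,"claw":0.6}]' 20
python3 -c "
from h import *
to(.5828,.294,.19,-25)"
```

```text
clock 0.95 p [0.2259 0.5828 0.2177] bear 68.81 tilt 0.01 F [ 0.5 -0.4 -0.8] w 0.999
t cm [-43.71 -14.02   2.77] w deg [ 0.   -0.   93.81]invalid input
```

```bash
python3 -m handwheel '[{"tx":0,"ty":0,"tz":0,"wx":0,"wy":0,"wz":0,"claw":0.6}]' 20; echo rc $?; python3 -m handwheel '[{"tx":0.0,"ty":0.0,"wz":7.0,"claw":0.6}]'; echo rc $?
```

```text
clock: 1.03
position: [0.2259, 0.5827, 0.2176]
ee_rot: [0.578, 3.088, -0.0]
force: [-0.2, -1.1, -0.6]
width: 0.967
rc 0
rc 1invalid input
```

All seven fields are needed in each row.

```bash
python3 -m handwheel '[{"tx":-4,"ty":-1.3,"tz":0,"wx":0,"wy":0,"wz":7,"claw":0.6},{"tx":-8,"ty":-2.6,"tz":0,"wx":0,"wy":0,"wz":14,"claw":0.6},{"tx":-12,"ty":-3.9,"tz":0,"wx":0,"wy":0,"wz":21,"claw":0.6},{"tx":-16,"ty":-5.2,"tz":0,"wx":0,"wy":0,"wz":28,"claw":0.6},{"tx":-20,"ty":-6.5,"tz":0,"wx":0,"wy":0,"wz":35,"claw":0.6},{"tx":-24,"ty":-7.8,"tz":0,"wx":0,"wy":0,"wz":42,"claw":0.6},{"tx":-28,"ty":-9.1,"tz":0,"wx":0,"wy":0,"wz":49,"claw":0.6},{"tx":-32,"ty":-10.4,"tz":0,"wx":0,"wy":0,"wz":56,"claw":0.6},{"tx":-36,"ty":-11.7,"tz":0,"wx":0,"wy":0,"wz":63,"claw":0.6},{"tx":-39,"ty":-12.7,"tz":0,"wx":0,"wy":0,"wz":70,"claw":0.6},{"tx":-42,"ty":-13.5,"tz":0,"wx":0,"wy":0,"wz":77,"claw":0.6},{"tx":-43.7,"ty":-14,"tz":0,"wx":0,"wy":0,"wz":84,"claw":0.6}]' 20
python3 -c "
from h import *
to(.5828,.294,.19,-25)"
```

```text
clock: 2.03
position: [0.5859, 0.2903, 0.218]
ee_rot: [2.504, 1.894, 0.001]
force: [-0.1, 0.2, -0.1]
width: 0.601
clock 2.03 p [0.5859 0.2903 0.218 ] bear -15.77 tilt 0.13 F [-0.1  0.2 -0.1] w 0.601
t cm [ 0.28 -0.41  2.79] w deg [0.13 0.04 9.23]
```

```bash
python3 -m handwheel '[{"tx":0,"ty":0,"tz":1.5,"wx":0,"wy":0,"wz":5,"claw":0.6},{"tx":0,"ty":0,"tz":2.5,"wx":0,"wy":0,"wz":9.2,"claw":0.6},{"tx":0,"ty":0,"tz":2.5,"wx":0,"wy":0,"wz":9.2,"claw":0.6},{"tx":0,"ty":0,"tz":2.5,"wx":0,"wy":0,"wz":9.2,"claw":0.6}]' 20
python3 - <<'E'
from h import *
to(.5828,.294,.19,-25)
im,d,P,K,T=grab('wrist','w1')
np.savez('/tmp/w1.npz',im=im,d=d,P=P)
from scipy import ndimage
box=(P[...,0]>.45)&(P[...,0]<.66)&(P[...,1]>0.03)&(P[...,1]<.34)
m=box&(P[...,2]>.055)&(P[...,2]<.1)
lab,n=ndimage.label(m)
for i in range(1,n+1):
    q=P[lab==i]
    if len(q)<80: continue
    r=cv2.minAreaRect((q[:,:2]*1000).astype(np.float32));w,V=np.linalg.eigh(np.cov(q[:,:2].T))
    print(len(q),q.mean(0).round(4),r, np.degrees(np.arctan2(V[1,1],V[0,1])))
E
```

```text
clock: 2.37
position: [0.5823, 0.2944, 0.1922]
ee_rot: [2.638, 1.706, -0.002]
force: [-0.6, -0.0, 0.7]
width: 0.599
clock 2.37 p [0.5823 0.2944 0.1922] bear -24.23 tilt 0.08 F [-0.6 -0.   0.7] w 0.599
t cm [-0.01  0.06  0.22] w deg [-0.04  0.06  0.77]
956 [0.5841 0.2955 0.0736] ((583.3236694335938, 293.9109191894531), (49.154056549072266, 14.010845184326172), 65.1755599975586) 65.17038258182791
107 [0.5638 0.2027 0.0722] ((564.6035766601562, 200.88282775878906), (7.228847980499268, 15.592406272888184), 49.072757720947266) 163.41771431985285
147 [0.5568 0.1749 0.093 ] ((556.4179077148438, 174.0453643798828), (12.460905075073242, 13.46688175201416), 67.53097534179688) 156.00343315042807
```

View pics/w1.png

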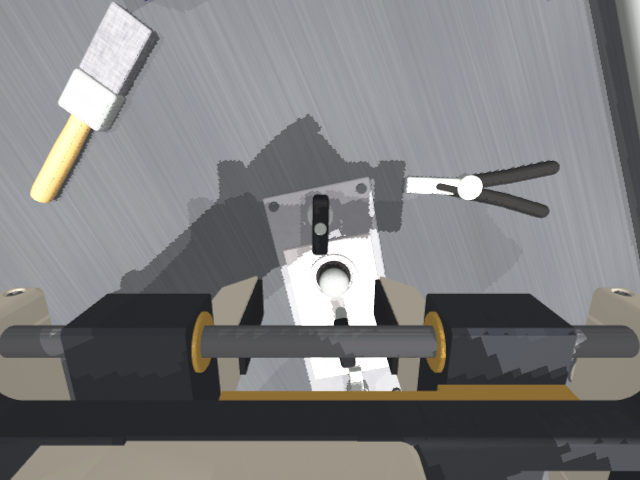

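The wrist view confirms the pocket knob at pixel (320,225), i.e. (0.583, 0.294), bearing 65°. The ball is in the pocket at (333,280). I'll go down and grip.

```bash
python3 -m handwheel '[{"tx":0,"ty":0.05,"tz":3,"wx":0,"wy":0,"wz":0.5,"claw":0.6},{"tx":0,"ty":0.1,"tz":6,"wx":0,"wy":0,"wz":0.5,"claw":0.6},{"tx":0,"ty":0.1,"tz":9,"wx":0,"wy":0,"wz":0.5,"claw":0.5},{"tx":0,"ty":0.1,"tz":11,"wx":0,"wy":0,"wz":0.5,"claw":0.5},{"tx":0,"ty":0.1,"tz":12.5,"wx":0,"wy":0,"wz":0.5,"claw":0.4},{"tx":0,"ty":0.1,"tz":13.2,"wx":0,"wy":0,"wz":0.5,"claw":0.4},{"tx":0,"ty":0.1,"tz":13.2,"wx":0,"wy":0,"wz":0.5,"claw":0.4},{"tx":0,"ty":0.1,"tz":13.2,"wx":0,"wy":0,"wz":0.5,"claw":0.4}]' 20
python3 -c "
from h import *
to(.5833,.294,.06,-25)"
```

```text
clock: 3.08
position: [0.5842, 0.2942, 0.0616]
ee_rot: [-2.647, -1.692, -0.002]
force: [0.7, -0.2, 0.5]
width: 0.398
clock 3.08 p [0.5842 0.2942 0.0616] bear -24.82 tilt 0.07 F [ 0.7 -0.2  0.5] w 0.398
t cm [-0.06 -0.07  0.16] w deg [ 0.04 -0.06  0.18]
```

```bash
python3 -m handwheel '[{"tx":-0.05,"ty":-0.05,"tz":0.1,"wx":0,"wy":0,"wz":0,"claw":0.2},{"tx":-0.05,"ty":-0.05,"tz":0.1,"wx":0,"wy":0,"wz":0,"claw":0},{"tx":-0.05,"ty":-0.05,"tz":0.1,"wx":0,"wy":0,"wz":0,"claw":0},{"tx":-0.05,"ty":-0.05,"tz":0.1,"wx":0,"wy":0,"wz":0,"claw":0},{"tx":-0.05,"ty":-0.05,"tz":0.1,"wx":0,"wy":0,"wz":0,"claw":0},{"tx":-0.05,"ty":-0.05,"tz":0.1,"wx":0,"wy":0,"wz":0,"claw":0}]' 20
python3 -c "
from h import *
to(.5833,.294,.06,-25)"
```

```text
clock: 3.58
position: [0.5836, 0.2937, 0.0603]
ee_rot: [2.648, 1.69, 0.002]
force: [0.7, -0.5, 4.5]
width: 0.152
clock 3.58 p [0.5836 0.2937 0.0603] bear -24.9 tilt 0.08 F [ 0.7 -0.5  4.5] w 0.152
t cm [ 0.01 -0.04  0.03] w deg [ 0.05 -0.06  0.1 ]
```

```bash
python3 -m handwheel '[{"tx":0,"ty":0,"tz":0,"wx":0,"wy":0,"wz":4,"claw":0},{"tx":0,"ty":0,"tz":0,"wx":0,"wy":0,"wz":10,"claw":0},{"tx":0,"ty":0,"tz":0,"wx":0,"wy":0,"wz":16,"claw":0},{"tx":0,"ty":0,"tz":0,"wx":0,"wy":0,"wz":22,"claw":0},{"tx":0,"ty":0,"tz":0,"wx":0,"wy":0,"wz":28,"claw":0},{"tx":0,"ty":0,"tz":0,"wx":0,"wy":0,"wz":34,"claw":0},{"tx":0,"ty":0,"tz":0,"wx":0,"wy":0,"wz":40,"claw":0},{"tx":0,"ty":0,"tz":0,"wx":0,"wy":0,"wz":46,"claw":0},{"tx":0,"ty":0,"tz":0,"wx":0,"wy":0,"wz":52,"claw":0},{"tx":0,"ty":0,"tz":0,"wx":0,"wy":0,"wz":58,"claw":0},{"tx":0,"ty":0,"tz":0,"wx":0,"wy":0,"wz":63,"claw":0},{"tx":0,"ty":0,"tz":0,"wx":0,"wy":0,"wz":66,"claw":0}]' 20
python3 -m handwheel '[{"tx":0,"ty":0,"tz":0,"wx":0,"wy":0,"wz":1,"claw":0},{"tx":0,"ty":0,"tz":0,"wx":0,"wy":0,"wz":1,"claw":0}]'
python3 -c "
from h import *
to(.5833,.294,.06,-93)
print(sensors.observe()['ft_torque'],sensors.observe()['joints'])"
```

```text
clock: 4.58
position: [0.5835, 0.2939, 0.0603]
ee_rot: [-3.141, 0.032, -0.002]
force: [0.4, -0.1, 5.5]
width: 0.146
clock: 4.75
position: [0.5835, 0.2939, 0.0603]
ee_rot: [-3.141, 0.054, -0.002]
force: [-0.2, 0.7, 6.2]
width: 0.144
clock 4.75 p [0.5835 0.2939 0.0603] bear -91.95 tilt 0.07 F [-0.2  0.7  6.2] w 0.144
t cm [-0.02 -0.01  0.03] w deg [-0.03 -0.06  1.05]
[-0.05520029  0.20504832 -0.01716661] [-1.00969156  0.74133755  0.74885655  1.70266132 -0.60455882  0.94196222
 -1.62824447]
```

```bash
python3 -m handwheel '[{"tx":0,"ty":0,"tz":0,"wx":0,"wy":0,"wz":1,"claw":0},{"tx":0,"ty":0,"tz":0,"wx":0,"wy":0,"wz":2,"claw":0},{"tx":0,"ty":0,"tz":0,"wx":0,"wy":0,"wz":2,"claw":0}]'
python3 -c "
from h import *
to(.5833,.294,.06,-93)
print(sensors.observe()['ft_torque'])"
```

```text
clock: 5.0
position: [0.5835, 0.2939, 0.0604]
ee_rot: [-3.139, 0.108, -0.002]
force: [-0.1, 0.5, 6.0]
width: 0.144
clock 5.0 p [0.5835 0.2939 0.0604] bear -93.93 tilt 0.07 F [-0.1  0.5  6. ] w 0.144
t cm [-0.03 -0.01  0.04] w deg [-0.04 -0.06 -0.93]
[-0.14408841  0.21063093  0.23530396]
```

Torque about the vertical has risen, so the knob is at its stop. I'll release with a small opening and go up.

```bash
python3 -m handwheel '[{"tx":0,"ty":0,"tz":0,"wx":0,"wy":0,"wz":0,"claw":0.3},{"tx":0,"ty":0,"tz":0,"wx":0,"wy":0,"wz":0,"claw":0.3},{"tx":0,"ty":0,"tz":0,"wx":0,"wy":0,"wz":0,"claw":0.3},{"tx":0,"ty":0,"tz":-2,"wx":0,"wy":0,"wz":0,"claw":0.3},{"tx":0,"ty":0,"tz":-5,"wx":0,"wy":0,"wz":0,"claw":0.3},{"tx":0,"ty":0,"tz":-9,"wx":0,"wy":0,"wz":0,"claw":0.3},{"tx":0,"ty":0,"tz":-12,"wx":0,"wy":0,"wz":0,"claw":0.3}]'
python3 -c "
from h import *
to(.5352,.0795,.18,-16.4)"
```

```text
clock: 5.58
position: [0.5832, 0.2933, 0.1818]
ee_rot: [3.14, -0.107, 0.001]
force: [1.7, -0.0, 0.7]
width: 0.304
clock 5.58 p [0.5832 0.2933 0.1818] bear -93.92 tilt 0.03 F [ 1.7 -0.   0.7] w 0.304
t cm [-3.32 21.66  0.18] w deg [ 3.000e-02 -2.000e-02 -7.752e+01]
```

```bash
python3 -m handwheel '[{"tx":-0.3,"ty":2,"tz":0,"wx":0,"wy":0,"wz":-7,"claw":0.5},{"tx":-0.6,"ty":4,"tz":0,"wx":0,"wy":0,"wz":-14,"claw":0.5},{"tx":-0.9,"ty":6,"tz":0,"wx":0,"wy":0,"wz":-21,"claw":0.5},{"tx":-1.2,"ty":8,"tz":0,"wx":0,"wy":0,"wz":-28,"claw":0.5},{"tx":-1.5,"ty":10,"tz":0,"wx":0,"wy":0,"wz":-35,"claw":0.5},{"tx":-1.8,"ty":12,"tz":0,"wx":0,"wy":0,"wz":-42,"claw":0.5},{"tx":-2.1,"ty":14,"tz":0,"wx":0,"wy":0,"wz":-49,"claw":0.5},{"tx":-2.4,"ty":16,"tz":0,"wx":0,"wy":0,"wz":-56,"claw":0.5},{"tx":-2.7,"ty":18,"tz":0,"wx":0,"wy":0,"wz":-63,"claw":0.5},{"tx":-3,"ty":20,"tz":0,"wx":0,"wy":0,"wz":-70,"claw":0.5},{"tx":-3.3,"ty":21.3,"tz":0,"wx":0,"wy":0,"wz":-76,"claw":0.5},{"tx":-3.3,"ty":21.7,"tz":0,"wx":0,"wy":0,"wz":-77.5,"claw":0.5}]'
python3 -m handwheel '[{"tx":0,"ty":0,"tz":0,"wx":0,"wy":0,"wz":0,"claw":0.5},{"tx":0,"ty":0,"tz":0,"wx":0,"wy":0,"wz":0,"claw":0.5}]'
python3 - <<'E'
from h import *
im,d,P,K,T=grab('wrist','w2')
from scipy import ndimage
box=(P[...,0]>.45)&(P[...,0]<.66)&(P[...,1]>0.03)&(P[...,1]<.34)
m=box&(P[...,2]>.055)&(P[...,2]<.1)
lab,n=ndimage.label(m)
for i in range(1,n+1):
    q=P[lab==i]
    if len(q)<80: continue
    r=cv2.minAreaRect((q[:,:2]*1000).astype(np.float32));w,V=np.linalg.eigh(np.cov(q[:,:2].T))
    print(len(q),q.mean(0).round(4),r, np.degrees(np.arctan2(V[1,1],V[0,1])))
to(.5352,.0795,.06,-16.4)
E
```

```text
clock: 6.58
position: [0.5344, 0.0762, 0.1798]
ee_rot: [2.513, 1.886, -0.001]
force: [0.5, 0.7, -0.2]
width: 0.502
clock: 6.75
position: [0.5353, 0.0793, 0.1796]
ee_rot: [-2.517, -1.879, -0.0]
force: [0.3, 0.7, -0.5]
width: 0.501
1201 [0.5591 0.1855 0.0926] ((559.0941772460938, 185.93777465820312), (36.242088317871094, 13.96114730834961), 77.64551544189453) 77.60566118456924
1063 [0.5363 0.0813 0.0735] ((535.6002807617188, 78.89047241210938), (49.72584915161133, 14.01287841796875), 73.83527374267578) 73.91537547757612
clock 6.8 p [0.5354 0.0799 0.1796] bear -16.46 tilt 0.02 F [-0.5  0.2  0.1] w 0.5
t cm [-0.04 -0.   11.96] w deg [-0.01 -0.02 -0.06]
```

View pics/w2.png

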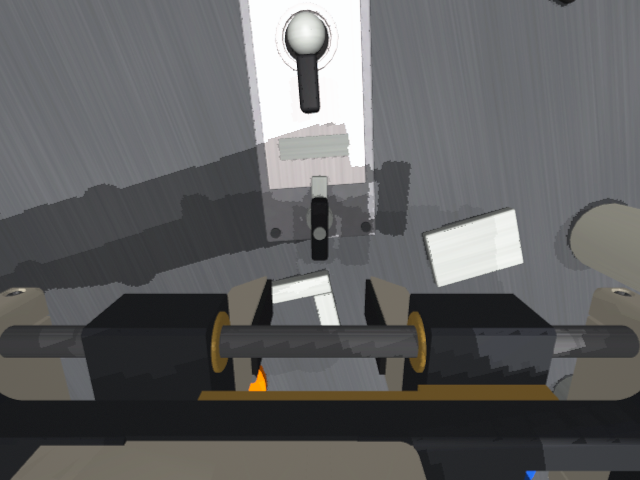

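The wrist view shows the weight knob at (319,228), i.e. (0.5356, 0.079), bearing 73.9°. The ball is in the pocket at (306,35). I'll descend and grip.

```bash
python3 -m handwheel '[{"tx":0,"ty":0.05,"tz":3,"wx":0,"wy":0,"wz":-0.4,"claw":0.5},{"tx":0.05,"ty":0.05,"tz":6,"wx":0,"wy":0,"wz":-0.4,"claw":0.5},{"tx":0.05,"ty":0.05,"tz":9,"wx":0,"wy":0,"wz":-0.4,"claw":0.4},{"tx":0.05,"ty":0.05,"tz":11,"wx":0,"wy":0,"wz":-0.4,"claw":0.4},{"tx":0.05,"ty":0.05,"tz":12,"wx":0,"wy":0,"wz":-0.4,"claw":0.4},{"tx":0.05,"ty":0.05,"tz":12,"wx":0,"wy":0,"wz":-0.4,"claw":0.3},{"tx":0.05,"ty":0.05,"tz":12,"wx":0,"wy":0,"wz":-0.4,"claw":0.15},{"tx":0.05,"ty":0.05,"tz":12,"wx":0,"wy":0,"wz":-0.4,"claw":0},{"tx":0.05,"ty":0.05,"tz":12,"wx":0,"wy":0,"wz":-0.4,"claw":0},{"tx":0.05,"ty":0.05,"tz":12,"wx":0,"wy":0,"wz":-0.4,"claw":0},{"tx":0.05,"ty":0.05,"tz":12,"wx":0,"wy":0,"wz":-0.4,"claw":0}]' 20
python3 -c "
from h import *
to(.5356,.0789,.06,-16.1)"
```

```text
clock: 7.72
position: [0.5365, 0.0802, 0.0609]
ee_rot: [-2.509, -1.891, -0.003]
force: [-2.9, 0.2, 7.5]
width: 0.146
clock 7.72 p [0.5365 0.0802 0.0609] bear -15.99 tilt 0.11 F [-2.9  0.2  7.5] w 0.146
t cm [-0.15 -0.06  0.09] w deg [ 0.07 -0.09  0.11]
```

```bash
python3 -m handwheel '[{"tx":-0.1,"ty":-0.05,"tz":0,"wx":0,"wy":0,"wz":4,"claw":0},{"tx":-0.1,"ty":-0.05,"tz":0,"wx":0,"wy":0,"wz":10,"claw":0},{"tx":-0.1,"ty":-0.05,"tz":0,"wx":0,"wy":0,"wz":17,"claw":0},{"tx":-0.1,"ty":-0.05,"tz":0,"wx":0,"wy":0,"wz":24,"claw":0},{"tx":-0.1,"ty":-0.05,"tz":0,"wx":0,"wy":0,"wz":31,"claw":0},{"tx":-0.1,"ty":-0.05,"tz":0,"wx":0,"wy":0,"wz":38,"claw":0},{"tx":-0.1,"ty":-0.05,"tz":0,"wx":0,"wy":0,"wz":45,"claw":0},{"tx":-0.1,"ty":-0.05,"tz":0,"wx":0,"wy":0,"wz":52,"claw":0},{"tx":-0.1,"ty":-0.05,"tz":0,"wx":0,"wy":0,"wz":59,"claw":0},{"tx":-0.1,"ty":-0.05,"tz":0,"wx":0,"wy":0,"wz":66,"claw":0},{"tx":-0.1,"ty":-0.05,"tz":0,"wx":0,"wy":0,"wz":72,"claw":0},{"tx":-0.1,"ty":-0.05,"tz":0,"wx":0,"wy":0,"wz":75,"claw":0}]' 20
python3 -m handwheel '[{"tx":0,"ty":0,"tz":0,"wx":0,"wy":0,"wz":1,"claw":0},{"tx":0,"ty":0,"tz":0,"wx":0,"wy":0,"wz":2,"claw":0},{"tx":0,"ty":0,"tz":0,"wx":0,"wy":0,"wz":2.5,"claw":0},{"tx":0,"ty":0,"tz":0,"wx":0,"wy":0,"wz":2.5,"claw":0}]'
python3 -c "
from h import *
to(.5356,.0789,.06,-93)
print(sensors.observe()['ft_torque'])"
```

```text
clock: 8.72
position: [0.5373, 0.079, 0.0609]
ee_rot: [-3.141, 0.036, -0.006]
force: [2.8, 0.0, 3.2]
width: 0.145
clock: 9.05
position: [0.5372, 0.079, 0.0609]
ee_rot: [-3.14, 0.094, -0.006]
force: [2.6, -0.5, 5.3]
width: 0.142
clock 9.05 p [0.5372 0.079  0.0609] bear -93.43 tilt 0.23 F [ 2.6 -0.5  5.3] w 0.142
t cm [-0.16  0.02  0.09] w deg [-0.04 -0.23 -0.43]
[-0.06591681 -0.51667573  0.13369873]
```

```bash
python3 -m handwheel '[{"tx":0,"ty":0,"tz":0,"wx":0,"wy":0,"wz":0,"claw":0.3},{"tx":0,"ty":0,"tz":0,"wx":0,"wy":0,"wz":0,"claw":0.3},{"tx":0,"ty":0,"tz":0,"wx":0,"wy":0,"wz":0,"claw":0.3},{"tx":0,"ty":0,"tz":-2,"wx":0,"wy":0,"wz":0,"claw":0.3},{"tx":0,"ty":0,"tz":-5,"wx":0,"wy":0,"wz":0,"claw":0.3},{"tx":0,"ty":0,"tz":-9,"wx":0,"wy":0,"wz":0,"claw":0.3},{"tx":0,"ty":0,"tz":-12,"wx":0,"wy":0,"wz":0,"claw":0.3},{"tx":0,"ty":0,"tz":-13,"wx":0,"wy":0,"wz":0,"claw":0.3}]'
python3 -c "
from h import *
to(.559,.1862,.19,-12.5)"
```

```text
clock: 9.72
position: [0.5368, 0.0784, 0.1935]
ee_rot: [-3.139, 0.096, -0.007]
force: [0.6, 0.0, 0.3]
width: 0.298
clock 9.72 p [0.5368 0.0784 0.1935] bear -93.51 tilt 0.26 F [0.6 0.  0.3] w 0.298
t cm [  1.55 -10.9    0.38] w deg [  0.1   -0.26 -81.01]
```

```bash
python3 -m handwheel '[{"tx":0.1,"ty":-1,"tz":0,"wx":0,"wy":0,"wz":-6,"claw":0.6},{"tx":0.3,"ty":-2,"tz":0,"wx":0,"wy":0,"wz":-13,"claw":0.6},{"tx":0.4,"ty":-3,"tz":0,"wx":0,"wy":0,"wz":-20,"claw":0.6},{"tx":0.5,"ty":-4,"tz":0,"wx":0,"wy":0,"wz":-27,"claw":0.6},{"tx":0.7,"ty":-5,"tz":0,"wx":0,"wy":0,"wz":-34,"claw":0.6},{"tx":0.9,"ty":-6,"tz":0,"wx":0,"wy":0,"wz":-41,"claw":0.6},{"tx":1.0,"ty":-7,"tz":0,"wx":0,"wy":0,"wz":-48,"claw":0.6},{"tx":1.1,"ty":-8,"tz":0,"wx":0,"wy":0,"wz":-55,"claw":0.6},{"tx":1.3,"ty":-9,"tz":0,"wx":0,"wy":0,"wz":-62,"claw":0.6},{"tx":1.4,"ty":-10,"tz":0,"wx":0,"wy":0,"wz":-69,"claw":0.6},{"tx":1.5,"ty":-10.6,"tz":0,"wx":0,"wy":0,"wz":-76,"claw":0.6},{"tx":1.5,"ty":-10.9,"tz":0,"wx":0.1,"wy":-0.3,"wz":-81,"claw":0.6}]'
python3 -m handwheel '[{"tx":0,"ty":0,"tz":0,"wx":0,"wy":0,"wz":0,"claw":0.6},{"tx":0,"ty":0,"tz":0,"wx":0,"wy":0,"wz":0,"claw":0.6}]'
python3 - <<'E'
from h import *
from scipy import ndimage
for cam in ['wrist','top','side']:
    im,d,P,K,T=grab(cam,cam+'3')
    box=(P[...,0]>.45)&(P[...,0]<.66)&(P[...,1]>0.03)&(P[...,1]<.34)
    m=box&(P[...,2]>.055)&(P[...,2]<.1)
    lab,n=ndimage.label(m)
    for i in range(1,n+1):
        q=P[lab==i]
        if len(q)<60: continue
        r=cv2.minAreaRect((q[:,:2]*1000).astype(np.float32));w,V=np.linalg.eigh(np.cov(q[:,:2].T))
        print(cam,len(q),q.mean(0).round(4),np.round(r[0],1),np.round(r[1],1), np.degrees(np.arctan2(V[1,1],V[0,1])).round(1))
    if cam=='side': cv2.imwrite('pics/side3c.png',cv2.resize(im[230:430,220:400],None,fx=3,fy=3))
to(.559,.1862,.073,-12.5)
E
```

```text
clock: 10.72
position: [0.5562, 0.1878, 0.189]
ee_rot: [-2.44, -1.975, 0.009]
force: [-0.1, 0.2, -0.5]
width: 0.599
clock: 10.88
position: [0.5564, 0.1865, 0.1892]
ee_rot: [-2.451, -1.962, 0.009]
force: [-0.2, 0.5, -0.4]
width: 0.598
wrist 1416 [0.5829 0.2925 0.0734] [582.9 293.2] [14.2 49.8] 177.3
wrist 868 [0.5599 0.1886 0.0913] [559.5 186.2] [35.9 13.8] 77.8
top 107 [0.5357 0.0783 0.0731] [536.8  78.4] [14.3 51. ] 178.0
side 147 [0.5573 0.1916 0.086 ] [558.1 187.5] [36.9 14.5] 76.3
side 218 [0.5809 0.2969 0.0693] [581.9 295. ] [15.8 50.3] 177.7
clock 11.03 p [0.5566 0.1862 0.1894] bear -12.66 tilt 0.31 F [ 0.8 -0.4 -0.3] w 0.601
t cm [ 0.09  0.29 11.64] w deg [-0.27  0.17 -0.16]
```

View pics/wrist3.png

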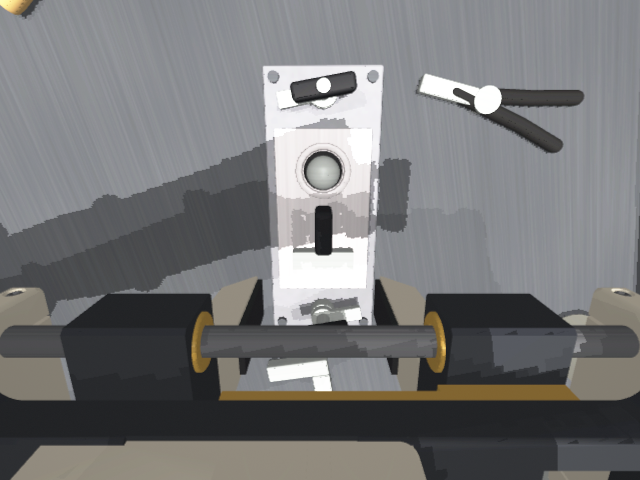

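View pics/side3c.png

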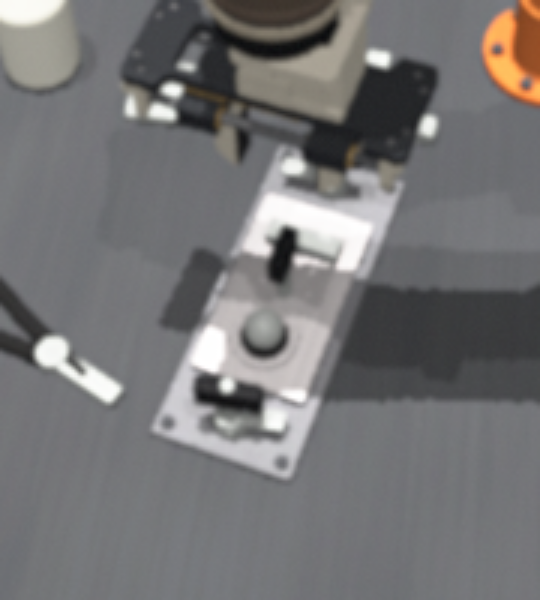

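Both bars now lie at about 177.5°, so they are at their stops (1.40 rad). The wrist picture shows the ball in its pocket at (323,171) and the grip at (323,230). I'll go down onto the tray grip.

```bash
python3 -m handwheel '[{"tx":0.1,"ty":0.3,"tz":3,"wx":-0.3,"wy":0.2,"wz":0,"claw":0.6},{"tx":0.1,"ty":0.3,"tz":6,"wx":-0.3,"wy":0.2,"wz":0,"claw":0.5},{"tx":0.1,"ty":0.3,"tz":8.5,"wx":-0.3,"wy":0.2,"wz":0,"claw":0.5},{"tx":0.1,"ty":0.3,"tz":10.5,"wx":-0.3,"wy":0.2,"wz":0,"claw":0.5},{"tx":0.1,"ty":0.3,"tz":11.6,"wx":-0.3,"wy":0.2,"wz":0,"claw":0.5},{"tx":0.1,"ty":0.3,"tz":11.6,"wx":-0.3,"wy":0.2,"wz":0,"claw":0.5},{"tx":0.1,"ty":0.3,"tz":11.6,"wx":-0.3,"wy":0.2,"wz":0,"claw":0.5}]'
python3 -c "
from h import *
to(.559,.1862,.073,-12.4)"
```

```text
clock: 11.62
position: [0.5595, 0.1866, 0.0739]
ee_rot: [2.451, 1.965, 0.001]
force: [-0.1, 0.8, 0.6]
width: 0.498
clock 11.62 p [0.5595 0.1866 0.0739] bear -12.55 tilt 0.05 F [-0.1  0.8  0.6] w 0.498
t cm [-0.05 -0.04  0.09] w deg [ 0.05 -0.02 -0.15]
```

```bash
python3 -m handwheel '[{"tx":0,"ty":-0.05,"tz":0.1,"wx":0,"wy":0,"wz":0,"claw":0.3},{"tx":0,"ty":-0.05,"tz":0.1,"wx":0,"wy":0,"wz":0,"claw":0.2},{"tx":0,"ty":-0.05,"tz":0.1,"wx":0,"wy":0,"wz":0,"claw":0.15},{"tx":0,"ty":-0.05,"tz":0.1,"wx":0,"wy":0,"wz":0,"claw":0.1},{"tx":0,"ty":-0.05,"tz":0.1,"wx":0,"wy":0,"wz":0,"claw":0},{"tx":0,"ty":-0.05,"tz":0.1,"wx":0,"wy":0,"wz":0,"claw":0},{"tx":0,"ty":-0.05,"tz":0.1,"wx":0,"wy":0,"wz":0,"claw":0},{"tx":0,"ty":-0.05,"tz":0.1,"wx":0,"wy":0,"wz":0,"claw":0}]' 40
python3 -m handwheel '[{"tx":0,"ty":0,"tz":-0.2,"wx":0,"wy":0,"wz":0,"claw":0},{"tx":0,"ty":0,"tz":-0.6,"wx":0,"wy":0,"wz":0,"claw":0},{"tx":0,"ty":0,"tz":-1.0,"wx":0,"wy":0,"wz":0,"claw":0},{"tx":0,"ty":0,"tz":-1.5,"wx":0,"wy":0,"wz":0,"claw":0},{"tx":0,"ty":0,"tz":-2,"wx":0,"wy":0,"wz":0,"claw":0},{"tx":0,"ty":0,"tz":-2.5,"wx":0,"wy":0,"wz":0,"claw":0},{"tx":0,"ty":0,"tz":-3,"wx":0,"wy":0,"wz":0,"claw":0},{"tx":0,"ty":0,"tz":-3.4,"wx":0,"wy":0,"wz":0,"claw":0},{"tx":0,"ty":0,"tz":-3.7,"wx":0,"wy":0,"wz":0,"claw":0},{"tx":0,"ty":0,"tz":-3.8,"wx":0,"wy":0,"wz":0,"claw":0}]'
python3 - <<'E'
from h import *
im,d,P,K,T=grab('side','side4')
cv2.imwrite('pics/side4c.png',cv2.resize(im[230:430,220:400],None,fx=3,fy=3))
grab('wrist','wrist4')
to(.559,.1862,.073,-12.4)
E
```

```text
clock: 12.28
position: [0.5598, 0.187, 0.073]
ee_rot: [2.449, 1.966, 0.004]
force: [2.6, 0.1, 0.7]
width: 0.149
clock: 13.12
position: [0.5591, 0.1871, 0.1113]
ee_rot: [2.45, 1.966, 0.003]
force: [-0.1, 0.5, -5.2]
width: 0.146
clock 13.22 p [0.559  0.187  0.1108] bear -12.49 tilt 0.09 F [-0.2  0.4 -5.1] w 0.144
t cm [-0.09  0.02  3.78] w deg [ 0.07 -0.07 -0.09]
```

View pics/side4c.png

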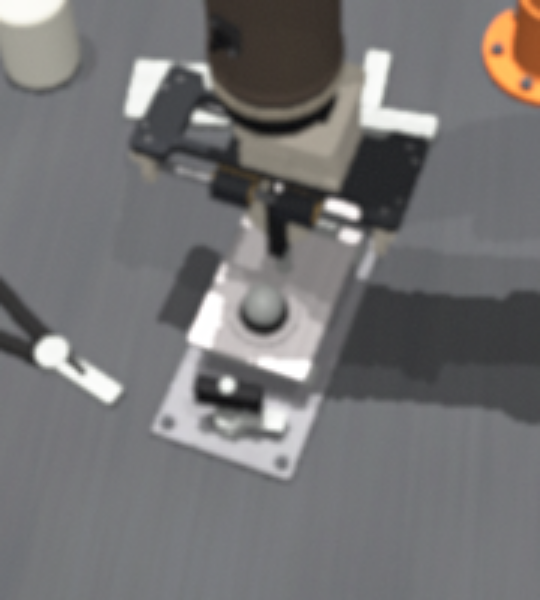

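View pics/wrist4.png

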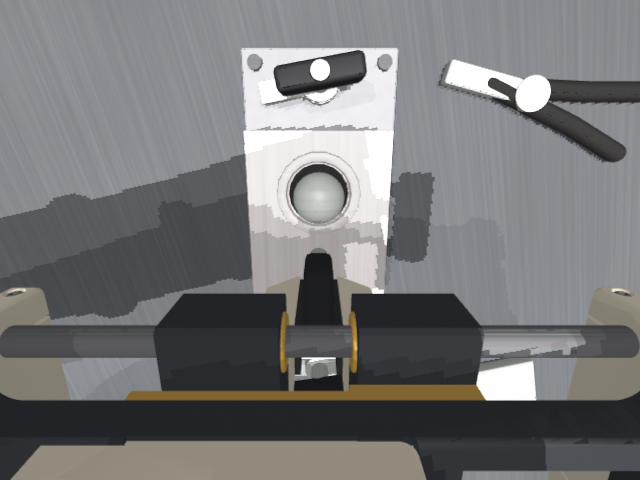

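The tray is lifted and held, and the ball sits in the pocket at (319,197). I'll keep lifting.

```bash
python3 -m handwheel '[{"tx":0,"ty":0,"tz":-0.3,"wx":0,"wy":0,"wz":0,"claw":0},{"tx":0,"ty":0,"tz":-0.9,"wx":0,"wy":0,"wz":0,"claw":0},{"tx":0,"ty":0,"tz":-1.8,"wx":0,"wy":0,"wz":0,"claw":0},{"tx":0,"ty":0,"tz":-2.8,"wx":0,"wy":0,"wz":0,"claw":0},{"tx":0,"ty":0,"tz":-3.8,"wx":0,"wy":0,"wz":0,"claw":0},{"tx":0,"ty":0,"tz":-4.8,"wx":0,"wy":0,"wz":0,"claw":0},{"tx":0,"ty":0,"tz":-5.8,"wx":0,"wy":0,"wz":0,"claw":0},{"tx":0,"ty":0,"tz":-6.8,"wx":0,"wy":0,"wz":0,"claw":0},{"tx":0,"ty":0,"tz":-7.8,"wx":0,"wy":0,"wz":0,"claw":0},{"tx":0,"ty":0,"tz":-8.8,"wx":0,"wy":0,"wz":0,"claw":0},{"tx":0,"ty":0,"tz":-9.5,"wx":0,"wy":0,"wz":0,"claw":0},{"tx":0,"ty":0,"tz":-9.8,"wx":0,"wy":0,"wz":0,"claw":0}]'
python3 - <<'E'
from h import *
b=np.radians(77.5)
c=np.array([.4945,-.2437])-.042*np.array([np.cos(b),np.sin(b)]);print(c)
to(*c,.208,-12.5)
E
```

```text
clock: 14.22
position: [0.5593, 0.187, 0.21]
ee_rot: [2.45, 1.966, 0.004]
force: [-0.7, 0.5, -6.1]
width: 0.15
[ 0.48540954 -0.28470443]
clock 14.22 p [0.5593 0.187  0.21  ] bear -12.49 tilt 0.16 F [-0.7  0.5 -6.1] w 0.15
t cm [-47.65   2.99   0.12] w deg [ 0.12 -0.11  0.01]
```

```bash
python3 -m handwheel '[{"tx":-0.3,"ty":0.02,"tz":0,"wx":0,"wy":0,"wz":0,"claw":0},{"tx":-0.9,"ty":0.06,"tz":0,"wx":0,"wy":0,"wz":0,"claw":0},{"tx":-1.8,"ty":0.1,"tz":0,"wx":0,"wy":0,"wz":0,"claw":0},{"tx":-3,"ty":0.2,"tz":0,"wx":0,"wy":0,"wz":0,"claw":0},{"tx":-4.5,"ty":0.3,"tz":0,"wx":0,"wy":0,"wz":0,"claw":0},{"tx":-6,"ty":0.4,"tz":0,"wx":0,"wy":0,"wz":0,"claw":0},{"tx":-7.5,"ty":0.5,"tz":0,"wx":0,"wy":0,"wz":0,"claw":0},{"tx":-9,"ty":0.6,"tz":0,"wx":0,"wy":0,"wz":0,"claw":0},{"tx":-10.5,"ty":0.7,"tz":0,"wx":0,"wy":0,"wz":0,"claw":0},{"tx":-12,"ty":0.8,"tz":0,"wx":0,"wy":0,"wz":0,"claw":0},{"tx":-13.5,"ty":0.9,"tz":0,"wx":0,"wy":0,"wz":0,"claw":0},{"tx":-15,"ty":1,"tz":0,"wx":0,"wy":0,"wz":0,"claw":0}]'
python3 -m handwheel '[{"tx":-1.5,"ty":0.1,"tz":0,"wx":0,"wy":0,"wz":0,"claw":0},{"tx":-3,"ty":0.2,"tz":0,"wx":0,"wy":0,"wz":0,"claw":0},{"tx":-4.5,"ty":0.3,"tz":0,"wx":0,"wy":0,"wz":0,"claw":0},{"tx":-6,"ty":0.4,"tz":0,"wx":0,"wy":0,"wz":0,"claw":0},{"tx":-7.5,"ty":0.5,"tz":0,"wx":0,"wy":0,"wz":0,"claw":0},{"tx":-9,"ty":0.6,"tz":0,"wx":0,"wy":0,"wz":0,"claw":0},{"tx":-10.5,"ty":0.7,"tz":0,"wx":0,"wy":0,"wz":0,"claw":0},{"tx":-12,"ty":0.8,"tz":0,"wx":0,"wy":0,"wz":0,"claw":0},{"tx":-13.5,"ty":0.9,"tz":0,"wx":0,"wy":0,"wz":0,"claw":0},{"tx":-14.8,"ty":1,"tz":0,"wx":0,"wy":0,"wz":0,"claw":0},{"tx":-15.6,"ty":1,"tz":0,"wx":0,"wy":0,"wz":0,"claw":0},{"tx":-16,"ty":1,"tz":0,"wx":0,"wy":0,"wz":0,"claw":0}]'
python3 - <<'E'
from h import *
to(.4854,-.2847,.208,-12.5)
grab('side','side5');grab('wrist','wrist5')
print(sensors.observe()['joints'].round(2))
E
```

```text
clock: 15.22
position: [0.5358, 0.0366, 0.2086]
ee_rot: [2.45, 1.966, 0.002]
force: [0.6, -0.3, -5.4]
width: 0.151
clock: 16.22
position: [0.5106, -0.122, 0.2085]
ee_rot: [2.452, 1.964, 0.002]
force: [0.3, 0.4, -5.0]
width: 0.146
clock 16.22 p [ 0.5106 -0.122   0.2085] bear -12.62 tilt 0.07 F [ 0.3  0.4 -5. ] w 0.146
t cm [-16.42   1.09   0.04] w deg [ 0.06 -0.04 -0.12]
[-0.4   0.32  0.7   1.87 -0.24  1.04  0.17]
```

View pics/wrist5.png

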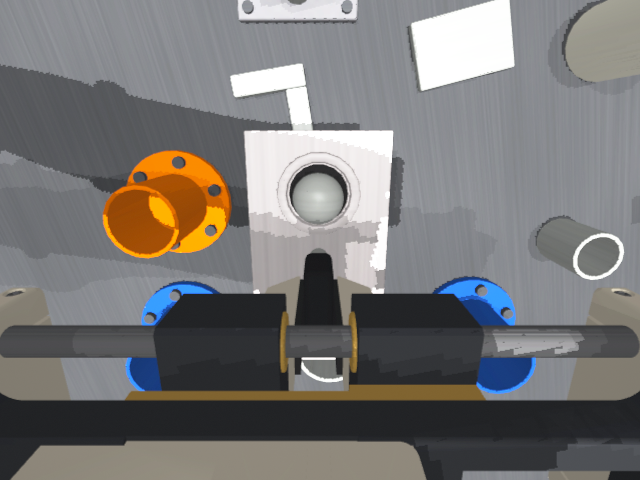

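The ball is centred in the pocket at (319,198), and the target pipe's white rim shows straight ahead at (325,368). I'll do the remaining 16.4 cm.

```bash
python3 -m handwheel '[{"tx":-0.4,"ty":0.02,"tz":0,"wx":0,"wy":0,"wz":0,"claw":0},{"tx":-1.2,"ty":0.1,"tz":0,"wx":0,"wy":0,"wz":0,"claw":0},{"tx":-2.5,"ty":0.15,"tz":0,"wx":0,"wy":0,"wz":0,"claw":0},{"tx":-4.2,"ty":0.3,"tz":0,"wx":0,"wy":0,"wz":0,"claw":0},{"tx":-6.2,"ty":0.4,"tz":0,"wx":0,"wy":0,"wz":0,"claw":0},{"tx":-8.2,"ty":0.55,"tz":0,"wx":0,"wy":0,"wz":0,"claw":0},{"tx":-10.2,"ty":0.7,"tz":0,"wx":0,"wy":0,"wz":0,"claw":0},{"tx":-12.2,"ty":0.8,"tz":0,"wx":0,"wy":0,"wz":0,"claw":0},{"tx":-14,"ty":0.95,"tz":0,"wx":0,"wy":0,"wz":0,"claw":0},{"tx":-15.3,"ty":1,"tz":0,"wx":0,"wy":0,"wz":0,"claw":0},{"tx":-16.1,"ty":1.1,"tz":0,"wx":0,"wy":0,"wz":0,"claw":0},{"tx":-16.4,"ty":1.1,"tz":0,"wx":0,"wy":0,"wz":0,"claw":0}]'
python3 -m handwheel '[{"tx":0,"ty":0,"tz":0,"wx":0,"wy":0,"wz":0,"claw":0},{"tx":0,"ty":0,"tz":0,"wx":0,"wy":0,"wz":0,"claw":0},{"tx":0,"ty":0,"tz":0,"wx":0,"wy":0,"wz":0,"claw":0},{"tx":0,"ty":0,"tz":0,"wx":0,"wy":0,"wz":0,"claw":0},{"tx":0,"ty":0,"tz":0,"wx":0,"wy":0,"wz":0,"claw":0}]'
python3 - <<'E'
from h import *
to(.4854,-.2847,.208,-12.5)
for cam in ['top','side','wrist']:
    im,d,P,K,T=grab(cam,cam+'6')
    for r in nets.cut_out('ball_center',cam)[:2]:
        p=P[r['region']];print(cam,'ball',r['score'],r['uv'],np.nanmedian(p,0).round(4))
    # tray plate top
    m=(P[...,2]>.145)&(P[...,2]<.166)&(abs(P[...,0]-.485)<.12)&(abs(P[...,1]+.285)<.14)
    q=P[m];print(cam,'tray',len(q),np.nanmean(q,0).round(4)); 
    if len(q)>200:
        A=np.c_[q[:,:2]-q[:,:2].mean(0),np.ones(len(q))];s=np.linalg.lstsq(A,q[:,2],rcond=None)[0];print('slopes',s.round(4))
    if cam=='side': cv2.imwrite('pics/side6c.png',cv2.resize(im[60:260,240:480],None,fx=3,fy=3))
print(sensors.observe()['dq'].round(4))
E
```

```text
clock: 17.32
position: [0.4862, -0.2841, 0.2082]
ee_rot: [2.451, 1.964, 0.001]
force: [0.3, 0.3, -5.3]
width: 0.149
clock: 17.73
position: [0.4868, -0.2818, 0.2082]
ee_rot: [-2.449, -1.968, -0.002]
force: [0.0, -0.3, -5.3]
width: 0.144
clock 17.73 p [ 0.4868 -0.2818  0.2082] bear -12.42 tilt 0.09 F [ 0.  -0.3 -5.3] w 0.144
t cm [-0.31 -0.07  0.02] w deg [ 0.05 -0.07  0.08]
top ball 0.59 [484.5, 279.6] [ 0.441  -0.5178  0.0361]
top tray 395 [ 0.513  -0.2243  0.1581]
slopes [-0.0149 -0.0416  0.1581]
side tray 1104 [ 0.4852 -0.265   0.1558]
slopes [ 0.0016 -0.0021  0.1558]
wrist ball 0.62 [317.4, 211.3] [ 0.4936 -0.2483  0.1839]
wrist tray 18862 [ 0.4935 -0.2491  0.1573]
slopes [0.004  0.0087 0.1573]
[ 0.0022 -0.0002 -0.0005 -0.0023  0.001   0.0013 -0.0007]
```

View pics/side6c.png

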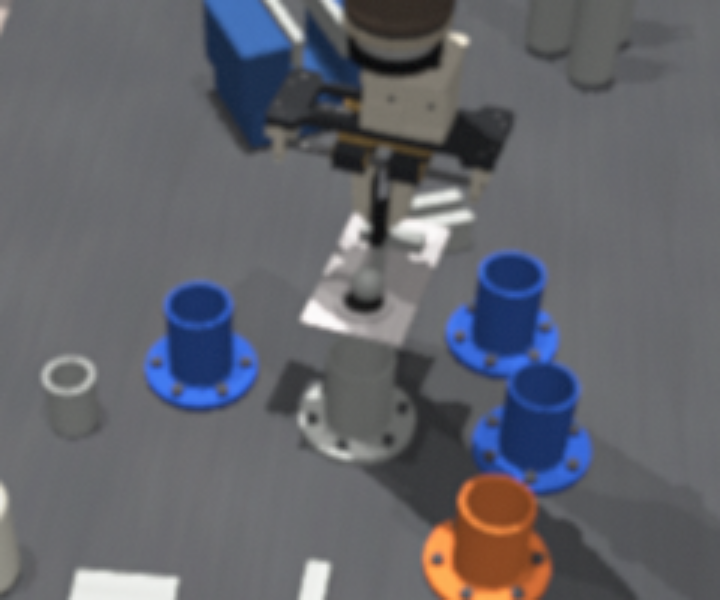

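View pics/wrist6.png

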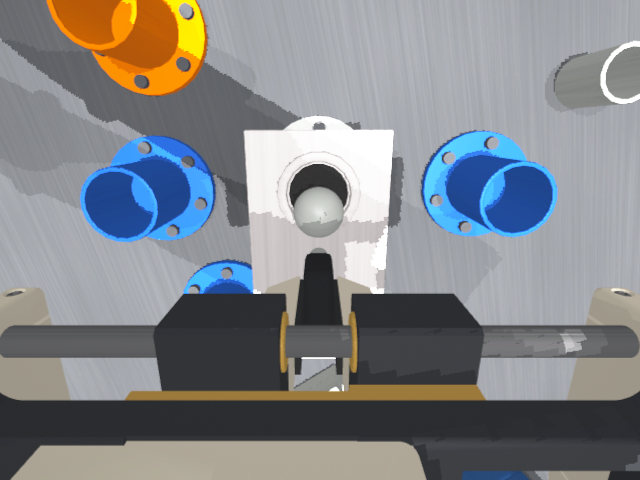

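View pics/top6.png

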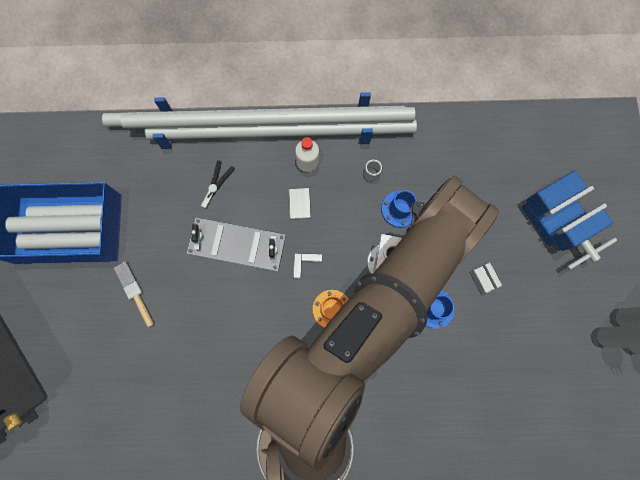

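```bash
python3 -m handwheel '[{"tx":-0.1,"ty":0,"tz":0,"wx":0,"wy":0,"wz":0,"claw":0},{"tx":-0.2,"ty":0,"tz":0,"wx":0,"wy":0,"wz":0,"claw":0},{"tx":-0.2,"ty":0,"tz":0,"wx":0,"wy":0,"wz":0,"claw":0},{"tx":-0.2,"ty":0,"tz":0,"wx":0,"wy":0,"wz":0,"claw":0},{"tx":-0.2,"ty":0,"tz":0,"wx":0,"wy":0,"wz":0,"claw":0},{"tx":-0.2,"ty":0,"tz":0,"wx":0,"wy":0,"wz":0,"claw":0},{"tx":-0.2,"ty":0,"tz":0,"wx":0,"wy":0,"wz":0,"claw":0},{"tx":-0.2,"ty":0,"tz":0,"wx":0,"wy":0,"wz":0,"claw":0},{"tx":-0.2,"ty":0,"tz":0,"wx":0,"wy":0,"wz":0,"claw":0},{"tx":-0.2,"ty":0,"tz":0,"wx":0,"wy":0,"wz":0,"claw":0},{"tx":-0.2,"ty":0,"tz":0,"wx":0,"wy":0,"wz":0,"claw":0},{"tx":-0.2,"ty":0,"tz":0,"wx":0,"wy":0,"wz":0,"claw":0}]'
python3 - <<'E'
from h import *
to(.4854,-.2847,.208,-12.5)
im,d,P,K,T=grab('wrist','wrist7')
for r in nets.cut_out('ball_center','wrist')[:1]: print(r['uv'],np.nanmedian(P[r['region']],0).round(4))
# pocket ring: points ~ rim height 0.1615
q=P[(P[...,2]>.1595)&(P[...,2]<.166)&(np.hypot(P[...,0]-.495,P[...,1]+.243)<.035)]
print(len(q)); 
if len(q)>50:
    A=np.c_[2*q[:,:2],np.ones(len(q))];s=np.linalg.lstsq(A,(q[:,:2]**2).sum(1),rcond=None)[0];print(s[:2],np.sqrt(s[2]+s[0]**2+s[1]**2))
im,d,P,K,T=grab('top','top7')
from scipy import ndimage
m=(P[...,2]>.06)&(P[...,2]<.1)&(P[...,0]>.45)&(P[...,0]<.66)&(P[...,1]>0.03)&(P[...,1]<.34)
lab,n=ndimage.label(m)
for i in range(1,n+1):
    q=P[lab==i]
    if len(q)>40: w,V=np.linalg.eigh(np.cov(q[:,:2].T));print(q.mean(0).round(3),np.degrees(np.arctan2(V[1,1],V[0,1])).round(1))
E
```

```text
clock: 19.03
position: [0.4861, -0.2846, 0.2082]
ee_rot: [2.45, 1.967, 0.002]
force: [-0.3, 0.6, -4.8]
width: 0.147
clock 19.03 p [ 0.4861 -0.2846  0.2082] bear -12.49 tilt 0.07 F [-0.3  0.6 -4.8] w 0.147
t cm [-0.03 -0.06  0.02] w deg [ 0.05 -0.05  0.01]
[317.4, 209.4] [ 0.4931 -0.2505  0.1839]
1832
[ 0.49444836 -0.24441296] 0.022593473735075056
[0.583 0.293 0.074] 177.6
[0.536 0.079 0.074] 177.3
```

View pics/wrist7.png

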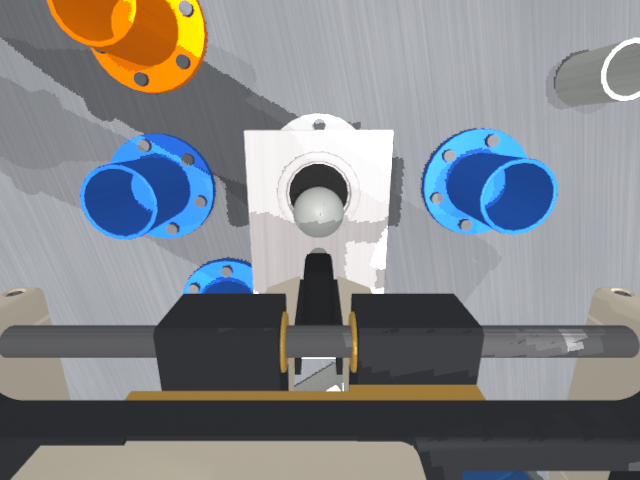

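The pocket centre (0.4944, −0.2444) matches the pipe axis (0.4945, −0.2437). The ball rests in the pocket about 7 mm off centre, and both knobs are at their stops.

```bash
python3 -c "
from h import *
print(arm.sign_off()); s=sensors.observe(); print(s['clock'],s['position'],s['width'])"
```

```text
the job is handed in; nothing more can be done
None
the job is handed in; nothing more can be done
```

The job is handed in. I turned both knobs clockwise to their stops, lifted the tray by its grip, and carried it to the white flanged pipe. It is still held there in the gripper at about 40 N. No verdict was reported.

Last checks, at about 19 s of the 72 s allowed:
- **Knobs:** both bars measure about 177.5°, which puts them at roughly 1.40 rad.
- **Position:** the pocket centre is about 1 mm from the pipe axis in the wrist camera. The underside is about 60 mm above the mouth, worked out from the arm pose and the tray's given sizes.
- **Level and still:** the tool is tilted by less than 0.1°, and the arm was at rest.
- **Ball:** it is in the pocket but rolled about 7 mm towards the grip when the tray stopped. That is within the 20 mm limit.
- **Bystanders:** none looked moved in the top view. I compared those pictures by eye and did not measure each one.

**Disagreements:** in the last top view, the network reported the vblock as the ball, so I ignored that result. A tilt fit from that view was also off because the arm hid most of the tray; the side and wrist views both showed it level to within 0.01 rad.

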